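# Put the skate-sharpening tools back in their own holders

## Task

The sharpening is done, so put the four tools back, each in its own holder: the big grey oilstone flat in the wooden cradle, the small reddish burr stone flat in the blue tray, the dial gauge face up in the T-shaped cut-out of the black foam pad, and the oil bottle upright in the round steel dish. Lower each one fully into its holder instead of dropping it, and leave the star knob and the little jar that stand among them where they are.

Things in the scene. Friction and masses are not known exactly. Their poses are not given: they have to be found in the camera images.
- oilstone_c (a point): centre (12.5 mm above its underside) of the loose bench oilstone: a grey block, lighter upper half and darker lower half, 150 (x) by 50 (y) by 25 (z) mm, about 0.4 kg, lying flat; its own x axis runs along its length. Grip it across the 50 mm width at mid-length.
- burrstone_c (a point): centre (10 mm above its underside) of the loose burr stone: a reddish-brown stick, 100 (x) by 25 (y) by 20 (z) mm, about 0.1 kg, lying flat; its own x axis runs along its length. Grip it across the 25 mm width at mid-length.
- gauge_c (a point): dial centre (11 mm above the underside) of the loose T-shaped radius gauge, lying face up, 0.2 kg: round dial, 42 mm diameter, 22 mm thick, white face, on a stem from an aluminium bar 110 (y) x 18 x 18 mm, centred 46 mm behind (x = -46). Its x points from bar to dial. 4 mm pins behind the bar, 6 mm stub ahead of the dial. Centre of mass at x = -10. Grip the dial across its diameter, along y.
- oilbottle_c (a point): centre (44 mm above its underside) of the loose bottle of honing oil: round amber bottle with a pale label and black cap, 88 mm tall; the body is 38 mm in diameter up to 60 mm height, then narrows to a cap 24 mm in diameter (73 to 88 mm). About 0.1 kg, standing upright, at any yaw.
- cradle_c (a point): centre of the pocket floor of the wooden cradle for the oilstone, fixed to the bench: outside 180 (x) by 80 (y) by 15 mm high; pocket 162 (x) by 62 (y) mm, its floor 8 mm above the bench and 7 mm below the rim. Its x axis runs along its length.
- bluetray_c (a point): centre of the pocket floor of the blue plastic tray for the burr stone, fixed to the bench: outside 124 (x) by 50 (y) by 12 mm high; pocket 112 (x) by 38 (y) mm, its floor 5 mm above the bench and 7 mm below the rim. Its x axis runs along its length.
- foampad_c (a point): point on the orange floor of the T-shaped cut-out in the black foam pad (fixed) where the gauge's dial centre belongs. Pad 117 (x) x 140 (y) x 12 mm high, its middle at x = -15.5 mm; floor 5 mm above the bench, 7 mm below the top. x points from bar slot to dial end: the gauge goes in with the same yaw, not turned round. About 6 mm of clearance all round.
- dish_c (a point): centre of the floor of the round steel dish for the oil bottle, fixed to the bench: 66 mm outside diameter, 13 mm high, walls 4 mm, floor 4 mm above the bench; about 54 mm inside diameter at the floor.
- knob_c (a point): centre (9 mm up) of a loose black star-shaped clamp knob, 37 mm across, 18 mm high; to be left alone.
- jar_c (a point): centre (22 mm up) of a loose little white jar with a red cap, 38 mm in diameter, 44 mm high; to be left alone.
There are look-alikes about, which are no part of the job. Several things look just like the part that bears oilbottle_c: the one meant starts farthest to the robot's right.

How it is judged:
At the end, for the whole second after the job is handed in: Each tool rests, released and still, in its own holder: centre within 12 mm of the holder's point, down on the pocket floor (within 4 mm), flat or upright within 0.1 rad, stones and gauge in line with the pocket within 0.2 rad; gauge face up, bottle cap up (horizontal distance between oilstone_c and cradle_c below 0.012 m and z of oilstone_c in the frame of cradle_c between 0.0085 and 0.0165 m and angle between the x axis of oilstone_c and the x axis of cradle_c, either way round below 0.2 rad and angle between the z axis of oilstone_c and the z axis of cradle_c, either way round below 0.1 rad and linear speed of each of oilstone, burrstone, gauge, oilbottle below 0.02 m/s and angular speed of each of oilstone, burrstone, gauge, oilbottle below 0.2 rad/s and horizontal distance between burrstone_c and bluetray_c below 0.012 m and z of burrstone_c in the frame of bluetray_c between 0.006 and 0.014 m and angle between the x axis of burrstone_c and the x axis of bluetray_c, either way round below 0.2 rad and angle between the z axis of burrstone_c and the z axis of bluetray_c, either way round below 0.1 rad and horizontal distance between gauge_c and foampad_c below 0.012 m and z of gauge_c in the frame of foampad_c between 0.007 and 0.015 m and angle between the x axis of gauge_c and the x axis of foampad_c, either way round below 0.2 rad and angle between each of gauge_c, oilbottle_c's own z axis and vertical below 0.1 rad and horizontal distance between oilbottle_c and dish_c below 0.012 m and z of oilbottle_c in the frame of dish_c between 0.04 and 0.048 m); the robot touches nothing.
It fails at once if the star knob or the little jar is pushed away or lifted (more than 15 mm) (distance of any of knob_c, jar_c from where it was at the start of the episode above 0.015 m).
It fails at once if a tool is dropped or slammed into its holder (faster than 0.5 m/s in the last 15 mm, as after a fall of over 12 mm) ((horizontal distance between oilstone_c and cradle_c below 0.03 m and z of oilstone_c in the frame of cradle_c below 0.0275 m and linear speed of oilstone above 0.5 m/s) or (horizontal distance between burrstone_c and bluetray_c below 0.03 m and z of burrstone_c in the frame of bluetray_c below 0.025 m and linear speed of burrstone above 0.5 m/s) or (horizontal distance between gauge_c and foampad_c below 0.03 m and z of gauge_c in the frame of foampad_c below 0.026 m and linear speed of gauge above 0.5 m/s) or (horizontal distance between oilbottle_c and dish_c below 0.03 m and z of oilbottle_c in the frame of dish_c below 0.059 m and linear speed of oilbottle above 0.5 m/s)).
It also fails if it takes over 128 s, if anything falls off the work surface, if the arm or the gripper's body presses on something with over 40 N, if the wrist force passes 120 N, or if a joint passes its speed limit or range.

## Robot

A 7-joint arm with a two-finger parallel gripper is mounted at the origin on the work surface. World frame = base frame: x ahead of the robot, y to its left, z up, the work surface at z = 0. Lengths are in m, angles in rad, forces in N, time in s.
With the tool pointing down it reaches from about 0.425 to 0.925 m from the base axis. Payload 6.8 kg.
Tool frame: the origin (TCP) lies midway between the tips of the shut fingers; the grasp point (between the pads) lies arm.hold_point_z behind it (arm.hold_point_z is the distance from the TCP to the grasp point, in m); z points along the fingers, y is the line along which they close (so a half turn about z gives the same grasp; the last joint's range is limited). The gripper opens to 85 mm and grips with 20 to 120 N. Pads are 22 mm wide; open, the fingers measure 114 mm over their backs; the gripper's body (76 mm by 85 mm) begins 54 mm behind the grasp point. The pads swing forward as they close: fully open they stand 13 mm farther back than shut.
Start: joints at [-1.402, 0.477, 0.022, 1.555, -0.011, 1.109, -0.083], TCP at [0.184, 0.649, 0.231] pointing down, gripper open.
Joint ranges: [-2.96, 2.96], [-0.34, 2.1], [-1.41, 1.46], [0.24, 2.44], [-1.37, 4.51], [0.17, 1.92], [-2.96, 2.96]. Speed limits (rad/s): [2.39, 2.39, 3.14, 3.14, 3.14, 3.14, 3.14].

## Interface

Orientations are given as a rotation vector (axis times angle).
In Python, from rig import arm gives the robot as it stands.
- The arm moves only by the shell command python3 -m jog 'ROWS'. ROWS is JSON, a list of rows, each a list of 5 numbers: the shift along the tool's x, y, z in m, then the turn about the tool's z in degrees, then the finger opening in m, from 0 to 0.0854. In form: [[tx, ty, tz, yaw, fingers], ...]. A call has 1 to 5 rows; each row shifts and turns the commanded pose from where the row before left it, along the tool's axes as they then stand; what a row does not reach is not made up. A row lasts 1/8 s, in which the tool goes at most 62.5 mm and 10.7 degrees, less where a joint would pass 70% of its speed; a pose out of reach is approached as far as the arm can. A call with a gripper value outside its range is refused whole. The fingers move at their own pace and stop on an object; the grip force is fixed at half the most. Time passes only in rows, so rows that do not move let the fingers close. It gives the time, the measured TCP pose, the force, the opening and the grip force at its end, in the units of the state.
- arm.state(): the state, without advancing time (a new reading comes with each control period).
- arm.grab_frame(name): name is "side" or "top" or "wrist"; returns (picture, depth): 384x512x3 uint8, red, green, blue; 384x512 float32, m along the optical axis (not along the pixel's ray), 0 where there is no reading.
- arm.get_calibration(name): a dict with "mtx" (3x3 intrinsics, pixels), "extrinsics" (4x4, takes a point from world to camera coordinates). Camera axes: x right, y down, z forward; pixel columns grow to the right and rows downward; lengths in m; the calibration is good to about 2 mm. A picture is of the moment at which its call begins: read the wrist's pose just before it. get_calibration takes no time and is no camera call; for the wrist camera it gives the pose at the moment of the call.
- arm.job_done(): hands the job in; it is judged then, once.
The state is a dict: "time_s": time; "q": joint angles; "dq": joint speeds; "effort": joint torques, N m; "tool_pos": TCP position; "orientation": TCP orientation; "contact_force": force on the tool from outside, world axes, zero at the start; "moment": the same for the moment, N m; "width": opening from 0.0 (shut) to 1.0 (fully open); "grip_force": force on a finger pad.
Only numpy, scipy, OpenCV 4.12 (cv2) and the standard library are available. Lean on these libraries where they do the work, as an engineer would, in place of code of your own. Each camera call takes 0.05 s, during which the arm holds its last target. There are 200 camera calls.

## Working session

There is one attempt and no reset: what is moved stays moved. The work goes in short steps, Python scripts to look and compute and a shell command to move; the robot and the scene stay as the last step left them, time stands still between calls to the robot, and variables do not carry over. Pictures are saved under pics/ and viewed, at most 14 in all, crops included, and the job is handed in when it is done.

```bash
mkdir -p pics; ls
python3 - <<'E'
from rig import arm
import cv2,numpy as np
s=arm.state(); print(s); print(arm.hold_point_z)
for n in ("top","side"):
    p,d=arm.grab_frame(n); c=arm.get_calibration(n)
    np.savez(f"{n}.npz",p=p,d=d,K=c["mtx"],E=c["extrinsics"])
    print(n,c["mtx"],c["extrinsics"])
    cv2.imwrite(f"pics/{n}.png",cv2.resize(p[:,:,::-1],(800,600)))
E
```

```text
pics
{'time_s': 0.0, 'q': array([-1.40208851,  0.47780464,  0.02236568,  1.5564538 , -0.0114947 ,
        1.1093129 , -0.08311433]), 'dq': array([ 4.16342274e-04,  6.65245534e-04,  4.13358423e-04, -2.93434133e-04,
        5.36219471e-05,  5.20615658e-04,  1.12502159e-03]), 'effort': array([ 2.91954648e-04, -5.96456945e+01,  1.60828941e+00, -2.81185806e+01,
        1.25150554e-02,  9.38710989e-03, -1.94174277e-05]), 'tool_pos': array([0.18433688, 0.64872051, 0.2303222 ]), 'orientation': array([-4.33428607e-01, -3.11144653e+00,  2.90173992e-03]), 'contact_force': array([-0.43546548, -0.38641929,  0.5355386 ]), 'moment': array([-0.0020701 ,  0.02864047, -0.02032737]), 'grip_force': 0.0, 'width': 1.00040075152774}
0.0187
top [[462.66894738   0.         251.83816066]
 [  0.         462.66894738 192.11831795]
 [  0.           0.           1.        ]] [[-0.0099951  -0.99990984 -0.00896703  0.01097965]
 [-0.99801021  0.01053361 -0.0621664   0.49733423]
 [ 0.06225526  0.00832783 -0.99802552  1.27180571]
 [ 0.          0.          0.          1.        ]]
side [[472.07117419   0.         248.66888926]
 [  0.         472.07117419 192.17412352]
 [  0.           0.           1.        ]] [[-0.98767501 -0.15513014  0.02080179  0.46282665]
 [-0.11270416  0.61266318 -0.78226696  0.07572393]
 [ 0.10860869 -0.77496997 -0.62259593  1.10622804]
 [ 0.          0.          0.          1.        ]]
```

View pics/top.png

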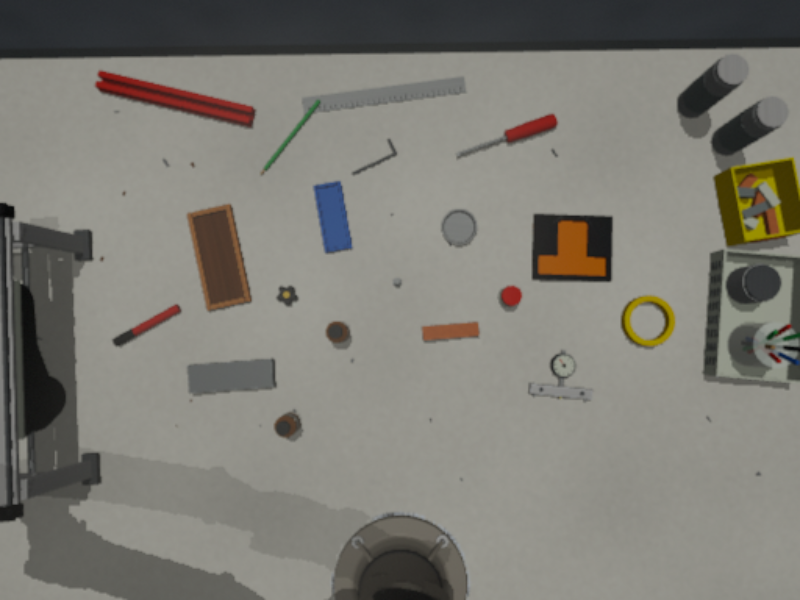

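View pics/side.png

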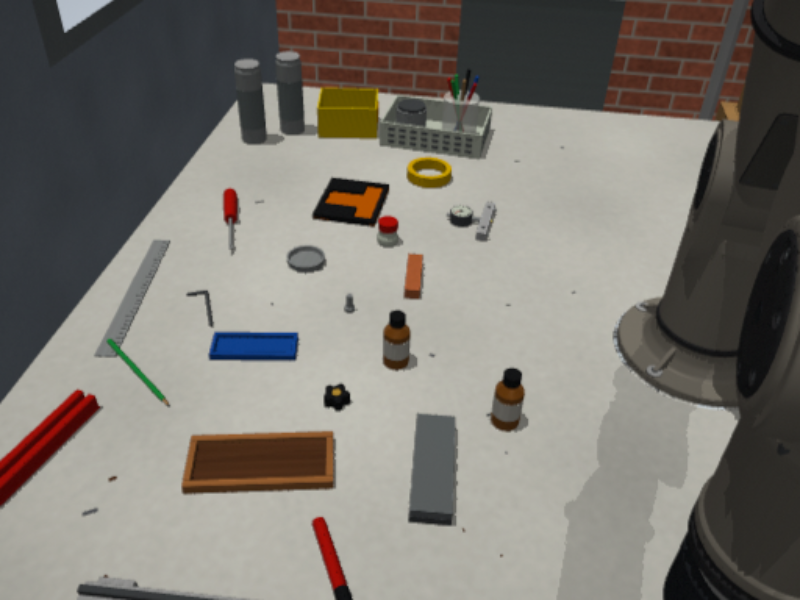

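The top view (800×600, up = +x, left = +y) shows:
- **Tools:** oilstone (231,376), burr stone (450,331), gauge dial (563,365) with its bar (560,391).
- **Holders:** cradle (219,257), blue tray (333,217), dish (459,227), foam pad (572,248).
- **Leave alone:** knob (287,295), jar (511,296).
- **Bottles:** one at (338,332), one at (287,425). The first is farther to the robot's right (image right, −y), so it is the one meant. In the side view it is the one at (397,340), farther from that camera.

```bash
cat > lib.py <<'E'
import numpy as np,cv2
from rig import arm
def world(d,K,E):
    v,u=np.mgrid[:d.shape[0],:d.shape[1]]
    c=np.stack([(u-K[0,2])/K[0,0]*d,(v-K[1,2])/K[1,1]*d,d],-1)
    return (c-E[:3,3])@E[:3,:3]
def onplane(uv,z,K,E):
    uv=np.atleast_2d(uv).astype(float)
    r=np.c_[(uv[:,0]-K[0,2])/K[0,0],(uv[:,1]-K[1,2])/K[1,1],np.ones(len(uv))]@E[:3,:3]
    o=-E[:3,:3].T@E[:3,3]
    return o+r*((z-o[2])/r[:,2])[:,None]
def project(P,K,E):
    c=np.atleast_2d(P)@E[:3,:3].T+E[:3,3]; return c[:,:2]/c[:,2:]*[K[0,0],K[1,1]]+[K[0,2],K[1,2]]
def box(mask,z,K,E):
    "largest blob -> minAreaRect in world on plane z: centre, long, short, angle of long axis (deg)"
    n,l,s,c=cv2.connectedComponentsWithStats(mask.astype(np.uint8))
    i=1+np.argmax(s[1:,4]); m=(l==i).astype(np.uint8)
    ct=max(cv2.findContours(m,0,cv2.CHAIN_APPROX_NONE)[0],key=len)[:,0]
    P=onplane(ct,z,K,E)[:,:2]
    (cx,cy),(w,h),a=cv2.minAreaRect((P*1000).astype(np.float32))
    if w<h: w,h,a=h,w,a+90
    a=(a+90)%180-90
    return dict(c=[round(cx,1),round(cy,1)],L=round(w,1),S=round(h,1),ang=round(a,1),px=c[i].round(0).tolist(),n=int(s[i,4]))
E
python3 - <<'E'
from lib import *
t=np.load('top.npz');p,d,K,E=t['p'],t['d'],t['K'],t['E']
W=world(d,K,E)
H=cv2.cvtColor(p,cv2.COLOR_RGB2HSV)
def roi(x,y,r):
    m=np.zeros(d.shape,bool); x,y,r=[int(v*.64) for v in (x,y,r)]; m[y-r:y+r,x-r:x+r]=1; return m
for n,x,y,r in [('oil',231,376,60),('burr',450,331,45),('cradle',219,257,70),('tray',333,217,55),('pad',572,248,55),('dial',563,365,17),('bar',560,391,40),('dish',459,227,30),('bottleA',338,332,22),('bottleB',287,425,25),('knob',287,295,18),('jar',511,296,18)]:
    m=roi(x,y,r); u,v=int(x*.64),int(y*.64)
    print(n,'HSV',H[v,u],'xyz',W[v,u].round(4),'zmax',W[m][:,2].max().round(4),'zmed',np.median(W[m][:,2]).round(4))
print('tool px',project([[.184,.649,.23]],K,E), 'left thing',W[230,8],W[150,50], 'base',W[370,250])
S,V,h,z=H[...,1],H[...,2],H[...,0],W[...,2]
for n,x,y,r,zz,cond in [('oil',231,376,60,.025,z>.015),('burr',450,331,45,.02,(S>100)&(z>.01)),('cradle',219,257,75,.015,(S>70)),('tray',333,217,55,.012,(S>100)&(h>100)),
  ('pad',572,248,60,.012,(V<60)|(S>150)),('padT',572,248,60,.005,(S>150)),('bar',560,391,40,.018,z>.01),('dial',563,365,17,.022,z>.01),('dish',459,227,30,.013,z>.006),('bottleA',338,332,22,.088,z>.078),('bottleB',287,425,25,.088,z>.078),('knob',287,295,20,.018,V<70),('jar',511,296,20,.044,z>.036)]:
    m=roi(x,y,r)&cond
    print(n,box(m,zz,K,E) if m.any() else None)
crop=cv2.resize(p[190:300,150:260,::-1],(550,550),interpolation=cv2.INTER_CUBIC)
s=np.load('side.npz')['p']; c2=cv2.resize(s[190:290,210:360,::-1],(800,533),interpolation=cv2.INTER_CUBIC); cv2.imwrite('pics/bott.png',c2)
E
```

```text
oil HSV [90  5 99] xyz [0.368  0.295  0.0266] zmax 1.3003 zmed 0.0002
burr HSV [ 10 153 137] xyz [ 0.4438 -0.0936  0.0205] zmax 1.3003 zmed -0.0003
cradle HSV [ 10 105  78] xyz [0.5806 0.3201 0.0076] zmax 1.3003 zmed 0.0009
tray HSV [110 144 133] xyz [0.6529 0.1144 0.0034] zmax 1.3003 zmed 0.0003
pad HSV [ 15 232 152] xyz [ 0.5906 -0.3156  0.0068] zmax 1.3003 zmed 0.0019
dial HSV [18 38 87] xyz [ 0.3814 -0.2901  0.0224] zmax 1.3003 zmed 0.0102
bar HSV [ 15   4 136] xyz [ 0.3348 -0.2842  0.0192] zmax 1.3003 zmed -0.0001
dish HSV [ 50   6 122] xyz [ 0.6305 -0.1117  0.0021] zmax 1.3003 zmed 0.0006
bottleA HSV [30  8 61] xyz [0.4417 0.0996 0.0892] zmax 1.3003 zmed 0.0006
bottleB HSV [30 13 58] xyz [0.2868 0.1861 0.0899] zmax 1.3003 zmed 0.0001
knob HSV [ 23 144 156] xyz [0.5106 0.1969 0.0204] zmax 1.3003 zmed 0.0006
jar HSV [  1 199 145] xyz [ 0.5021 -0.199   0.0421] zmax 1.3003 zmed 0.0009
tool px [[-28.55533554 325.89640645]] left thing [0.40149799 0.59136207 0.19011087] [0.62151238 0.57046465 0.01829255] base [0.0682344  0.01290462 0.19055721]
oil {'c': [369.5, 295.6], 'L': 151.4, 'S'
[... 499 characters left out ...]
.7, 'px': [366.0, 162.0], 'n': 999}
bar {'c': [362.3, -286.8], 'L': 110.0, 'S': 82.7, 'ang': 85.9, 'px': [359.0, 244.0], 'n': 491}
dial {'c': [379.3, -289.5], 'L': 42.9, 'S': 40.4, 'ang': -46.0, 'px': [360.0, 234.0], 'n': 201}
dish {'c': [628.7, -110.8], 'L': 62.2, 'S': 61.7, 'ang': -0.8, 'px': [293.0, 144.0], 'n': 146}
bottleA {'c': [441.8, 104.9], 'L': 21.0, 'S': 20.9, 'ang': 89.4, 'px': [214.0, 212.0], 'n': 64}
bottleB {'c': [281.5, 192.9], 'L': 23.4, 'S': 20.6, 'ang': 89.5, 'px': [180.0, 274.0], 'n': 68}
knob {'c': [508.0, 195.8], 'L': 30.7, 'S': 27.9, 'ang': 89.4, 'px': [184.0, 189.0], 'n': 64}
jar {'c': [502.0, -198.7], 'L': 32.8, 'S': 32.6, 'ang': -1.1, 'px': [327.0, 189.0], 'n': 133}
```

View pics/bott.png

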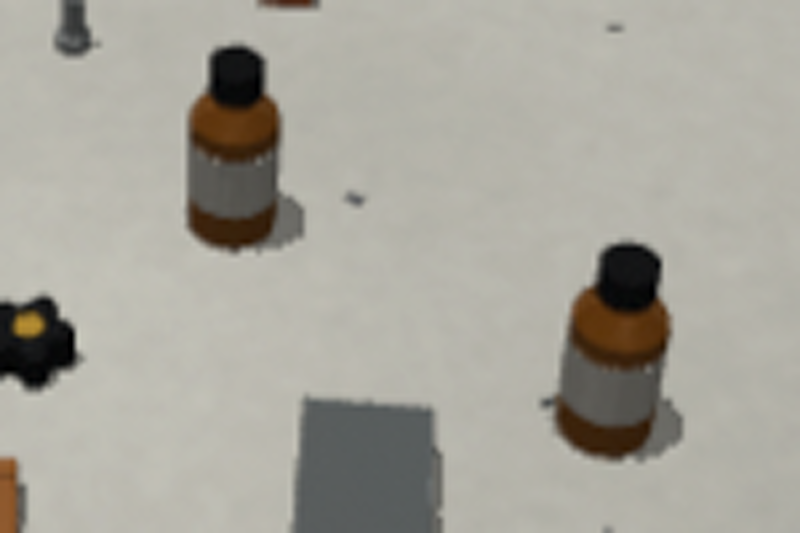

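The crop shows both amber bottles with pale labels and black caps, bottle A at (235,145) and bottle B at (615,350). Bottle A measures (0.442, 0.105) and B (0.282, 0.193). A is farther to the robot's right, so A is the target. The measured sizes match those given.

```bash
cat >> lib.py <<'E'
from scipy.spatial.transform import Rotation as Rn
def pose():
    s=arm.state(); R=Rn.from_rotvec(s['orientation']).as_matrix()
    return np.array(s['tool_pos']),R,s
def delta(x,y,z,th=None,frm=None):
    "mm along tool axes to reach x,y,z (m) shifting first, then turn (deg) to bring tool y to heading th (mod 180)"
    p,R,s=pose(); d=R.T@(np.array([x,y,z])-p)*1000
    t0=np.degrees(np.arctan2(R[1,1],R[0,1])); tilt=np.degrees(np.arccos(-R[2,2]))
    out=dict(shift=d.round(1).tolist(),th0=round(t0,1),tilt=round(tilt,2),pos=p.round(4).tolist())
    if th is not None: out['turn']=round((t0-th+90)%180-90,1)
    return out
E
python3 -c "
from lib import *
print(delta(.3695,.2956,.28,3.8))"
```

```text
{'shift': [-274.6, -289.2, -49.1], 'th0': np.float64(74.1), 'tilt': np.float64(0.09), 'pos': [0.1844, 0.6488, 0.2304], 'turn': np.float64(70.3)}
```

```bash
python3 -m jog '[[0,0,-0.05,0,0.085],[-0.0275,-0.029,0,0,0.085],[-0.0275,-0.029,0,0,0.085],[-0.0275,-0.029,0,0,0.085],[-0.0275,-0.029,0,0,0.085]]' && python3 -m jog '[[-0.0275,-0.029,0,0,0.085],[-0.0275,-0.029,0,0,0.085],[-0.0275,-0.029,0,0,0.085],[-0.0275,-0.029,0,0,0.085],[-0.0275,-0.029,0,0,0.085]]' && python3 -m jog '[[-0.0275,-0.029,0,0,0.085],[0,0,0,8.8,0.085],[0,0,0,8.8,0.085],[0,0,0,8.8,0.085],[0,0,0,8.8,0.085]]' && python3 -m jog '[[0,0,0,8.8,0.085],[0,0,0,8.8,0.085],[0,0,0,8.8,0.085],[0,0,0,8.8,0.085],[0,0,0,0,0.085]]'
cat >> lib.py <<'E'
def wrist(name):
    p,d=None,None
    c=arm.get_calibration('wrist'); p,d=arm.grab_frame('wrist')
    K,Ex=c['mtx'],c['extrinsics']; np.savez(name+'.npz',p=p,d=d,K=K,E=Ex)
    cv2.imwrite(f'pics/{name}.png',p[:,:,::-1]); return p,d,K,Ex
E
python3 -c "
from lib import *
print(delta(.3695,.2956,.28,3.8), pose()[2]['q'].round(2)); p,d,K,E=wrist('w1'); print(-E[:3,:3].T@E[:3,3], (d==0).mean())"
```

```text
time_s: 0.72
tool_pos: [0.259, 0.5062, 0.2809]
orientation: [-0.434, -3.111, 0.001]
contact_force: [0.6, 1.1, 0.5]
width: 0.994
grip_force: 0.0
time_s: 1.35
tool_pos: [0.3515, 0.3291, 0.281]
orientation: [-0.433, -3.111, 0.001]
contact_force: [0.3, 0.3, -1.0]
width: 0.995
grip_force: 0.0
time_s: 1.98
tool_pos: [0.3695, 0.2949, 0.281]
orientation: [-1.361, -2.831, 0.001]
contact_force: [-0.3, 0.5, -0.6]
width: 0.997
grip_force: 0.0
time_s: 2.6
tool_pos: [0.3695, 0.295, 0.281]
orientation: [2.146, 2.294, -0.001]
contact_force: [0.2, 0.4, -0.1]
width: 0.999
grip_force: 0.0
{'shift': [0.6, 0.0, 1.0], 'th0': np.float64(3.8), 'tilt': np.float64(0.04), 'pos': [0.3695, 0.295, 0.281], 'turn': np.float64(0.0)} [-1.05  0.08  0.27  1.97 -0.02  1.09 -0.71]
[0.36450388 0.37172955 0.42492378] 0.004099527994791667
```

View pics/w1.png

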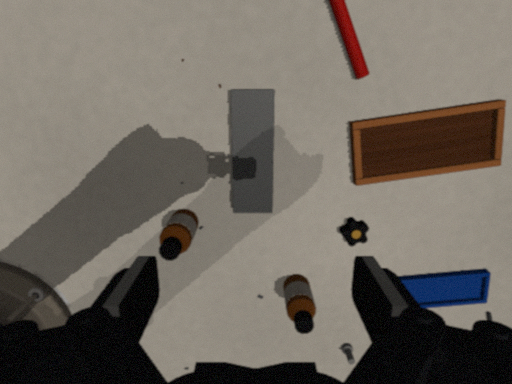

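The wrist view shows the oilstone at (252,150), the cradle at (428,142), the knob at (354,231) and the bottles at (175,235) and (298,300). The oilstone is squarely between the fingers. I'll measure them from this frame too.

Run:
```python
from lib import *
t=np.load('w1.npz');p,d,K,E=t['p'],t['d'],t['K'],t['E']
z=world(d,K,E)[...,2]; H=cv2.cvtColor(p,cv2.COLOR_RGB2HSV); S,h,V=H[...,1],H[...,0],H[...,2]
def roi(a,b,c,e):
    m=np.zeros(d.shape,bool); m[b:e,a:c]=1; return m
print('oil',box(roi(215,75,290,225)&(z>.018)&(z<.04),.025,K,E), np.median(z[140:150,245:260]))
c=roi(335,90,511,200)
print('cradle',box(c&(S>70),.015,K,E),'rim z',np.median(z[c&(z>.011)]),'floor',np.median(z[135:150,400:450]))
# pocket: dark floor
print('pocket',box(c&(z<.0115)&(z>.004)&(S>70),.008,K,E))
print('bottle cap',box(roi(285,300,320,340)&(z>.08),.088,K,E))
```

```text
oil {'c': [366.9, 294.8], 'L': 149.0, 'S': 50.0, 'ang': -86.2, 'px': [253.0, 149.0], 'n': 5153} 0.026364696551726418
cradle {'c': [577.3, 319.7], 'L': 183.4, 'S': 81.1, 'ang': 12.3, 'px': [427.0, 142.0], 'n': 9944} rim z 0.01611030111902861 floor 0.009381901495636051
pocket {'c': [582.3, 318.3], 'L': 163.2, 'S': 62.7, 'ang': 12.3, 'px': [428.0, 143.0], 'n': 6478}
bottle cap {'c': [441.2, 106.1], 'L': 28.7, 'S': 22.6, 'ang': -77.3, 'px': [304.0, 323.0], 'n': 331}
```

```bash
python3 -m jog '[[0,-0.0015,0.06,0,0.085],[0,0,0.06,0,0.085],[0,0,0.06,0,0.085],[0,0,0.05,0,0.085],[0,0,0,0,0.085]]' && python3 -m jog '[[0,0,0.02,0,0.085],[0,0,0.02,0,0.085],[0,0,0.003,0,0.085],[0,0,0,0,0.085],[0,0,0,0,0]]' && python3 -m jog '[[0,0,0,0,0],[0,0,0,0,0],[0,0,0,0,0],[0,0,0,0,0],[0,0,0,0,0]]'; python3 -c "
from lib import *
print(delta(.3680,.295,.008,3.8))"
```

```text
time_s: 3.28
tool_pos: [0.3661, 0.2929, 0.0485]
orientation: [2.145, 2.295, -0.013]
contact_force: [0.9, 0.7, -0.0]
width: 0.996
grip_force: 0.0
time_s: 3.9
tool_pos: [0.3689, 0.2958, 0.0096]
orientation: [-2.147, -2.293, -0.003]
contact_force: [-0.6, -0.6, -1.3]
width: 0.815
grip_force: 0.0
time_s: 4.53
tool_pos: [0.3679, 0.2953, 0.0093]
orientation: [-2.147, -2.292, 0.0]
contact_force: [-3.5, -1.0, 13.8]
width: 0.569
grip_force: 60.9
{'shift': [-0.3, 0.1, 1.3], 'th0': np.float64(3.8), 'tilt': np.float64(0.05), 'pos': [0.3679, 0.2953, 0.0093], 'turn': np.float64(-0.0)}
```

```bash
python3 -m jog '[[0,0,-0.02,0,0],[0,0,-0.04,0,0],[0,0,-0.05,0,0],[0,0,-0.04,0,0],[0.001,0.0212,0,0,0]]' && python3 -m jog '[[0.001,0.0212,0,0,0],[0.001,0.0212,0,0,0],[0.001,0.0212,0,0,0],[0.001,0.0212,0,0,0],[0.001,0.0212,0,0,0]]' && python3 -m jog '[[0.001,0.0212,0,0,0],[0.001,0.0212,0,0,0],[0.001,0.0212,0,0,0],[0.001,0.0212,0,0,0],[0,0,0,9,0]]' && python3 -m jog '[[0,0,0,9,0],[0,0,0,9,0],[0,0,0,9,0],[0,0,0,9,0],[0,0,0,9,0]]' && python3 -m jog '[[0,0,0,9,0],[0,0,0,9,0],[0,0,0,9.5,0],[0,0,0,0,0],[0,0,0,0,0]]';  python3 -c "
from lib import *
print(delta(.579,.3192,.1,102.3)); p,d,K,E=wrist('w2')"
```

```text
time_s: 5.15
tool_pos: [0.3895, 0.2987, 0.1612]
orientation: [-2.145, -2.294, -0.007]
contact_force: [0.2, 0.3, -3.9]
width: 0.565
grip_force: 65.3
time_s: 5.78
tool_pos: [0.4947, 0.309, 0.1577]
orientation: [-2.147, -2.293, 0.003]
contact_force: [-0.2, 0.3, -3.1]
width: 0.568
grip_force: 65.3
time_s: 6.4
tool_pos: [0.5801, 0.3179, 0.1576]
orientation: [2.326, 2.111, -0.001]
contact_force: [-1.1, 0.2, -3.9]
width: 0.568
grip_force: 65.3
time_s: 7.02
tool_pos: [0.5782, 0.3186, 0.1575]
orientation: [2.957, 1.06, -0.003]
contact_force: [0.6, -0.1, -3.4]
width: 0.57
grip_force: 65.3
time_s: 7.65
tool_pos: [0.5787, 0.3188, 0.1579]
orientation: [3.123, 0.34, -0.001]
contact_force: [-0.2, -0.3, -3.6]
width: 0.565
grip_force: 65.2
{'shift': [0.4, -0.3, 57.9], 'th0': np.float64(-77.6), 'tilt': np.float64(0.05), 'pos': [0.5787, 0.3188, 0.1579], 'turn': np.float64(0.1)}
```

View pics/w2.png

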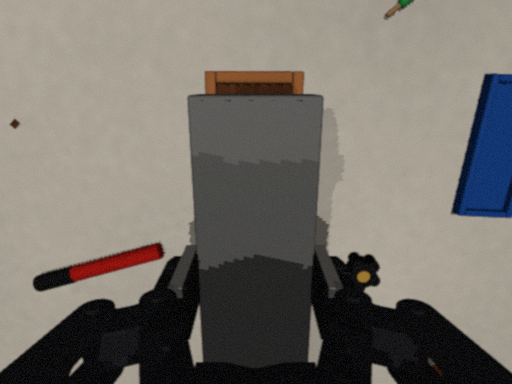

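```bash
python3 -m jog '[[0.0004,-0.0003,0.04,0,0],[0,0,0.04,0,0],[0,0,0.03,0,0],[0,0,0.01,0,0],[0,0,0,0,0]]' && python3 -m jog '[[0,0,0.005,0,0],[0,0,0.005,0,0],[0,0,0.004,0,0],[0,0,0.003,0,0],[0,0,0.0025,0,0]]' && python3 -m jog '[[0,0,0.0006,0,0],[0,0,0,0,0]]'; python3 -c "
from lib import *
print(delta(.579,.3192,.0173,102.3))"
```

```text
time_s: 8.32
tool_pos: [0.5796, 0.3192, 0.0384]
orientation: [3.124, 0.336, -0.0]
contact_force: [0.8, 0.7, -3.1]
width: 0.564
grip_force: 65.2
time_s: 8.95
tool_pos: [0.5794, 0.3193, 0.0186]
orientation: [3.124, 0.335, -0.0]
contact_force: [0.2, 0.7, -3.7]
width: 0.569
grip_force: 65.3
time_s: 9.2
tool_pos: [0.5795, 0.3193, 0.0182]
orientation: [3.124, 0.335, 0.0]
contact_force: [0.3, 0.1, -3.5]
width: 0.562
grip_force: 65.3
{'shift': [-0.5, -0.0, 0.9], 'th0': np.float64(-77.8), 'tilt': np.float64(0.0), 'pos': [0.5795, 0.3193, 0.0182], 'turn': np.float64(-0.1)}
```

```bash
python3 -m jog '[[0,0,0.001,0,0],[0,0,0.0005,0,0],[0,0,0,0,0]]' && python3 -m jog '[[0,0,0.0005,0,0],[0,0,0.0005,0,0],[0,0,0,0,0]]'
```

```text
time_s: 9.57
tool_pos: [0.5796, 0.3194, 0.0174]
orientation: [-3.123, -0.335, -0.0]
contact_force: [-3.3, -0.8, 5.9]
width: 0.57
grip_force: 66.2
time_s: 9.95
tool_pos: [0.5796, 0.3194, 0.0174]
orientation: [-3.123, -0.335, 0.0]
contact_force: [-6.2, -1.4, 13.8]
width: 0.565
grip_force: 67.2
```

```bash
python3 -m jog '[[0,0,0,0,0.085],[0,0,0,0,0.085],[0,0,0,0,0.085],[0,0,0,0,0.085],[0,0,0,0,0.085]]' && python3 -m jog '[[0,0,-0.03,0,0.085],[0,0,-0.05,0,0.085],[0,0,-0.05,0,0.085],[0,0,-0.05,0,0.085],[0,0,-0.05,0,0.085]]' && python3 -m jog '[[0,0,0,0,0.085],[0,0,0,0,0.085]]'
python3 - <<'E'
from lib import *
print(delta(.4415,.1055,.25)); p,d,K,E=wrist('w3')
z=world(d,K,E)[...,2]; S=cv2.cvtColor(p,cv2.COLOR_RGB2HSV)[...,1]
print('oil',box((z>.027)&(z<.045),.033,K,E)); print('rim',box((S>70)&(z<.03)&(z>.004),.015,K,E))
E
```

```text
time_s: 10.58
tool_pos: [0.5795, 0.3193, 0.0156]
orientation: [3.124, 0.335, 0.0]
contact_force: [0.1, 0.5, 0.0]
width: 0.996
grip_force: 0.0
time_s: 11.2
tool_pos: [0.5792, 0.3192, 0.2474]
orientation: [-3.124, -0.335, -0.0]
contact_force: [-0.3, 0.8, -0.3]
width: 0.996
grip_force: 0.0
time_s: 11.45
tool_pos: [0.579, 0.3193, 0.2451]
orientation: [-3.124, -0.335, 0.001]
contact_force: [0.0, 0.1, -0.2]
width: 0.994
grip_force: 0.0
{'shift': [-179.7, 179.7, -4.8], 'th0': np.float64(-77.8), 'tilt': np.float64(0.05), 'pos': [0.579, 0.3193, 0.2451]}
oil {'c': [580.0, 317.7], 'L': 149.7, 'S': 50.0, 'ang': 12.3, 'px': [256.0, 156.0], 'n': 6412}
rim {'c': [649.9, 117.6], 'L': 121.8, 'S': 53.1, 'ang': 9.6, 'px': [447.0, 132.0], 'n': 5263}
```

View pics/w3.png

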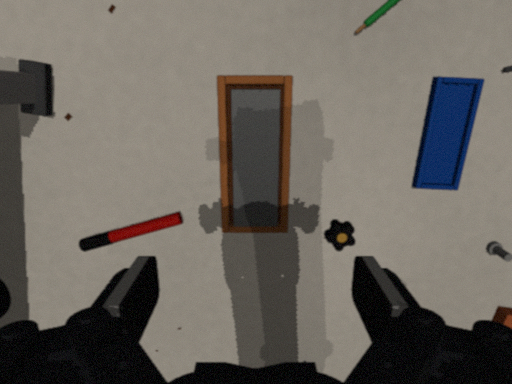

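The picture shows the oilstone seated inside the cradle rim at (256,156), with the knob untouched at (341,234). Next is the bottle.

```bash
python3 -m jog '[[-0.02,0.02,0,0,0.085],[-0.02,0.02,0,0,0.085],[-0.02,0.02,0,0,0.085],[-0.02,0.02,0,0,0.085],[-0.02,0.02,0,0,0.085]]' && python3 -m jog '[[-0.02,0.02,0,0,0.085],[-0.02,0.02,0,0,0.085],[-0.02,0.02,0,0,0.085],[-0.02,0.02,-0.005,0,0.085],[0,0,0,0,0.085]]' && python3 -m jog '[[0,0,0,0,0.085]]';  python3 - <<'E'
from lib import *
print(delta(.4415,.1055,.25)); p,d,K,E=wrist('w4')
W=world(d,K,E);z=W[...,2]
print('cap',box((z>.08)&(z<.1),.088,K,E)); m=(z>.08)&(z<.1); print(W[m].mean(0))
S=cv2.cvtColor(p,cv2.COLOR_RGB2HSV)[...,1]; h=cv2.cvtColor(p,cv2.COLOR_RGB2HSV)[...,0]
print('tray',box((S>100)&(h>100),.012,K,E))
E
```

```text
time_s: 12.12
tool_pos: [0.5015, 0.1993, 0.2441]
orientation: [3.122, 0.335, -0.004]
contact_force: [0.2, -0.1, 0.2]
width: 0.997
grip_force: 0.0
time_s: 12.75
tool_pos: [0.4401, 0.1035, 0.2498]
orientation: [-3.124, -0.332, 0.004]
contact_force: [-0.4, 0.8, 0.3]
width: 0.995
grip_force: 0.0
time_s: 12.88
tool_pos: [0.4415, 0.1058, 0.2502]
orientation: [3.123, 0.336, -0.001]
contact_force: [0.4, -0.1, 0.1]
width: 0.999
grip_force: 0.0
{'shift': [-0.1, 0.3, 0.2], 'th0': np.float64(-77.7), 'tilt': np.float64(0.04), 'pos': [0.4415, 0.1058, 0.2502]}
cap {'c': [441.4, 103.1], 'L': 24.1, 'S': 21.6, 'ang': 12.3, 'px': [256.0, 174.0], 'n': 503}
[0.4419979  0.10333703 0.08891285]
tray {'c': [596.8, 104.5], 'L': 48.5, 'S': 19.0, 'ang': -77.6, 'px': [288.0, 10.0], 'n': 1001}
```

View pics/w4.png

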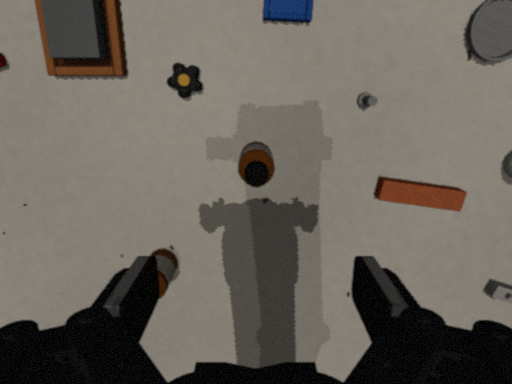

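The picture shows bottle A at (256,170), centred between the fingers; bottle B at (160,270) is left of them and clear. Descending.

```bash
python3 -m jog '[[0,0.0018,0.05,0,0.085],[0,0,0.05,0,0.085],[0,0,0.05,0,0.085],[0,0,0.03,0,0.085],[0,0,0.02,0,0.085]]' && python3 -m jog '[[0,0,0.015,0,0.085],[0,0,0.007,0,0.085],[0,0,0,0,0.085],[0,0,0,0,0.085],[0,0,0,0,0]]' && python3 -m jog '[[0,0,0,0,0],[0,0,0,0,0],[0,0,0,0,0],[0,0,0,0,0],[0,0,0,0,0]]'; python3 -c "
from lib import *
print(delta(.442,.104,.028))"
```

```text
time_s: 13.55
tool_pos: [0.4415, 0.1036, 0.0483]
orientation: [3.122, 0.336, -0.005]
contact_force: [-0.2, -0.7, 1.0]
width: 0.996
grip_force: 0.0
time_s: 14.18
tool_pos: [0.4425, 0.1037, 0.0293]
orientation: [-3.123, -0.335, -0.002]
contact_force: [0.2, -0.2, 0.1]
width: 0.814
grip_force: 0.0
time_s: 14.8
tool_pos: [0.4423, 0.1038, 0.0292]
orientation: [-3.123, -0.335, -0.001]
contact_force: [-2.0, 1.5, 7.1]
width: 0.425
grip_force: 59.0
{'shift': [-0.3, -0.3, 1.2], 'th0': np.float64(-77.8), 'tilt': np.float64(0.05), 'pos': [0.4423, 0.1038, 0.0292]}
```

```bash
python3 -m jog '[[0,0,-0.02,0,0],[0,0,-0.05,0,0],[0,0,-0.05,0,0],[0,0,-0.05,0,0],[0,0,-0.03,0,0]]' && python3 -m jog '[[0.007,0.0235,0,0,0],[0.007,0.0235,0,0,0],[0.007,0.0235,0,0,0],[0.007,0.0235,0,0,0],[0.007,0.0235,0,0,0]]' && python3 -m jog '[[0.007,0.0235,0,0,0],[0.007,0.0235,0,0,0],[0.007,0.0235,0,0,0],[0.007,0.0235,0,0,0],[0.007,0.0235,0,0,0]]' && python3 -m jog '[[0,0,0,0,0],[0,0,0,0,0]]';  python3 - <<'E'
from lib import *
print(delta(.6287,-.1108,.0332)); p,d,K,E=wrist('w5')
W=world(d,K,E);z=W[...,2]
m=(z>.0075)&(z<.02)&(W[...,0]>.58)&(W[...,0]<.68)&(abs(W[...,1]+.11)<.05)
print('dish rim',box(m,.013,K,E),np.median(W[m],0))
print('dish floor',np.median(z[(abs(W[...,0]-.6287)<.01)&(abs(W[...,1]+.11)<.01)]))
E
```

```text
time_s: 15.42
tool_pos: [0.4426, 0.1034, 0.2307]
orientation: [-3.122, -0.334, -0.003]
contact_force: [-0.8, 1.1, -2.1]
width: 0.426
grip_force: 60.2
time_s: 16.05
tool_pos: [0.5012, -0.0046, 0.2285]
orientation: [-3.123, -0.335, 0.001]
contact_force: [0.3, 0.5, -1.0]
width: 0.422
grip_force: 60.3
time_s: 16.68
tool_pos: [0.5603, -0.1119, 0.2284]
orientation: [-3.123, -0.335, 0.001]
contact_force: [-0.6, -0.2, -0.1]
width: 0.424
grip_force: 60.3
time_s: 16.92
tool_pos: [0.5598, -0.1106, 0.2283]
orientation: [-3.123, -0.335, 0.002]
contact_force: [0.9, 0.6, -1.1]
width: 0.426
grip_force: 60.3
{'shift': [67.5, 15.0, 195.0], 'th0': np.float64(-77.7), 'tilt': np.float64(0.07), 'pos': [0.5598, -0.1106, 0.2283]}
dish rim {'c': [628.6, -114.9], 'L': 64.7, 'S': 64.2, 'ang': -77.7, 'px': [273.0, 97.0], 'n': 975} [ 0.62993314 -0.1157088   0.01390256]
dish floor 0.005284961335638655
```

View pics/w5.png

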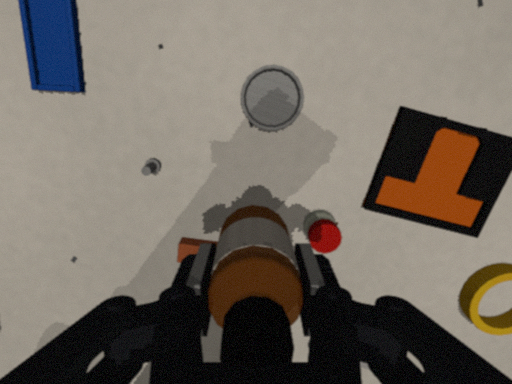

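The dish is at (273,97), the jar at (323,235), and the bottle is held upright in the grip. The dish centre averages out at about (0.6287, −0.1133).

```bash
python3 -m jog '[[0.0222,0.0058,0,0,0],[0.0222,0.0058,0,0,0],[0.0223,0.0057,0,0,0],[0,0,0.04,0,0],[0,0,0.05,0,0]]' && python3 -m jog '[[0,0,0.05,0,0],[0,0,0.03,0,0],[0,0,0.01,0,0],[0,0,0.005,0,0],[0,0,0,0,0]]' && python3 -m jog '[[0,0,0.004,0,0],[0,0,0.003,0,0],[0,0,0.002,0,0],[0,0,0,0,0]]' ; python3 -c "
from lib import *
print(delta(.6287,-.1133,.0332))"
```

```text
time_s: 17.6
tool_pos: [0.6302, -0.1126, 0.1385]
orientation: [-3.123, -0.338, -0.004]
contact_force: [-0.2, -0.3, -2.1]
width: 0.426
grip_force: 60.3
time_s: 18.23
tool_pos: [0.6299, -0.114, 0.0447]
orientation: [3.123, 0.335, 0.002]
contact_force: [-0.4, -0.0, -0.4]
width: 0.426
grip_force: 60.3
time_s: 18.73
tool_pos: [0.6291, -0.1141, 0.0346]
orientation: [-3.124, -0.335, 0.0]
contact_force: [-0.2, -0.2, 0.3]
width: 0.426
grip_force: 60.3
{'shift': [-0.2, -0.9, 1.4], 'th0': np.float64(-77.8), 'tilt': np.float64(0.01), 'pos': [0.6291, -0.1141, 0.0346]}
```

```bash
python3 -m jog '[[0,0,0.001,0,0],[0,0,0.0005,0,0],[0,0,0,0,0]]' && python3 -m jog '[[0,0,0.0005,0,0],[0,0,0,0,0]]'
```

```text
time_s: 19.1
tool_pos: [0.6292, -0.1141, 0.0333]
orientation: [-3.124, -0.335, -0.0]
contact_force: [-0.5, 1.1, 1.4]
width: 0.428
grip_force: 60.5
time_s: 19.35
tool_pos: [0.6293, -0.1142, 0.0333]
orientation: [-3.123, -0.335, -0.001]
contact_force: [-1.4, 0.6, 5.3]
width: 0.426
grip_force: 61.0
```

```bash
python3 -m jog '[[0,0,0,0,0.085],[0,0,0,0,0.085],[0,0,0,0,0.085],[0,0,0,0,0.085],[0,0,0,0,0.085]]' && python3 -m jog '[[0,0,-0.02,0,0.085],[0,0,-0.05,0,0.085],[0,0,-0.05,0,0.085],[0,0,-0.05,0,0.085],[0,0,-0.05,0,0.085]]' && python3 -m jog '[[-0.0178,-0.006,0,0,0.085],[-0.0178,-0.006,0,0,0.085],[-0.0178,-0.006,0,0,0.085],[-0.0178,-0.006,0,0,0.085],[-0.0178,-0.006,0,0,0.085]]' && python3 -m jog '[[-0.0178,-0.006,0,0,0.085],[-0.0178,-0.006,0,0,0.085],[-0.0178,-0.006,0,0,0.085],[-0.0178,-0.006,0,0,0.085],[-0.0178,-0.006,0,0,0.085]]' && python3 -m jog '[[0,0,0,-9.1,0.085],[0,0,0,-9.1,0.085],[0,0,0,-9.1,0.085],[0,0,0,-9.1,0.085],[0,0,0,-9.1,0.085]]' && python3 -m jog '[[0,0,0,-9.1,0.085],[0,0,0,-9.1,0.085],[0,0,0,-9.1,0.085],[0,0,0,-9.1,0.085],[0,0,0,0,0.085]]' && python3 -m jog '[[0,0,0,0,0.085]]';  python3 - <<'E'
from lib import *
p,d,K,E=wrist('w6')
W=world(d,K,E);z=W[...,2];H=cv2.cvtColor(p,cv2.COLOR_RGB2HSV)
near=(abs(W[...,0]-.442)<.08)&(abs(W[...,1]+.094)<.08)
b=box(near&(z>.015)&(z<.03)&(H[...,1]>90),.02,K,E); print(b)
bt=box((H[...,1]>100)&(H[...,0]>100)&(H[...,0]<125),.012,K,E); print('tray',bt)
print(delta(b['c'][0]/1000,b['c'][1]/1000,.010,b['ang']+90))
p,d=arm.grab_frame('top'); np.savez('top2.npz',p=p,d=d)
t=np.load('top.npz');K,E=t['K'],t['E'];W=world(d,K,E);z=W[...,2]
m=(z>.08)&(z<.1)&(abs(W[...,0]-.629)<.05)&(abs(W[...,1]+.113)<.05)
print('bottle in dish cap',box(m,.092,K,E),np.median(W[m],0))
E
```

```text
time_s: 19.98
tool_pos: [0.6291, -0.1141, 0.0326]
orientation: [3.124, 0.335, -0.0]
contact_force: [0.5, -0.5, -0.3]
width: 0.995
grip_force: 0.0
time_s: 20.6
tool_pos: [0.6289, -0.1145, 0.2559]
orientation: [3.124, 0.334, 0.002]
contact_force: [0.2, 0.2, 0.0]
width: 0.991
grip_force: 0.0
time_s: 21.22
tool_pos: [0.5351, -0.1041, 0.2538]
orientation: [-3.123, -0.333, -0.002]
contact_force: [0.6, 0.0, 0.9]
width: 0.994
grip_force: 0.0
time_s: 21.85
tool_pos: [0.4418, -0.0938, 0.2533]
orientation: [-3.123, -0.333, -0.001]
contact_force: [-0.5, -0.7, -1.1]
width: 0.996
grip_force: 0.0
time_s: 22.48
tool_pos: [0.4423, -0.0938, 0.2535]
orientation: [-2.748, -1.522, -0.002]
contact_force: [-0.3, -0.1, -0.8]
width: 0.994
grip_force: 0.0
time_s: 23.1
tool_pos: [0.4424, -0.0938, 0.2534]
orientation: [2.143, 2.297, 0.002]
contact_force: [-0.3, 0.3, 0.0]
width: 0.996
grip_force: 0.0
time_s: 23.22
tool_pos: [0.4425, -0.0935, 0.2531]
orientation: [2.144, 2.296, 0.001]
contact_force: [0.3, 0.7, -0.4]
width: 0.995
grip_force: 0.0
{'c': [441.1, -95.1], 'L': 98.3, 'S': 24.1, 'ang': -85.5, 'px': [253.0, 157.0], 'n': 1826}
tray {'c': [135.1, -430.8], 'L': 8.4, 'S': 7.5, 'ang': -56.8, 'px': [26.0, 373.0], 'n': 11}
{'shift': [-1.7, -1.6, 243.0], 'th0': np.float64(4.0), 'tilt': np.float64(0.03), 'pos': [0.4425, -0.0934, 0.253], 'turn': np.float64(-0.5)}
bottle in dish cap {'c': [627.6, -112.4], 'L': 23.9, 'S': 21.0, 'ang': -0.9, 'px': [296.0, 140.0], 'n': 67} [ 0.6286349  -0.11229245  0.09182107]
```

View pics/w6.png

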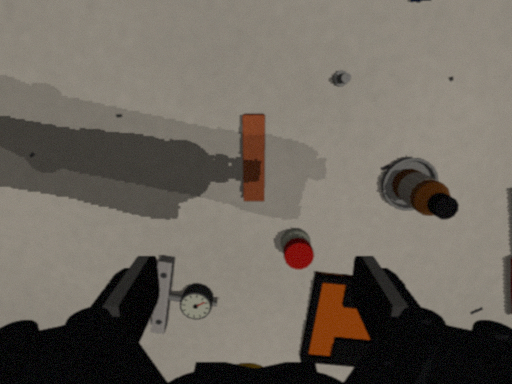

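The burr stone is at (253,157), centred between the fingers. The bottle stands in the dish at (410,185) with its cap 92 mm up, as it should be. Now grasping the burr stone.

```bash
python3 -m jog '[[-0.0015,-0.001,0.05,-0.5,0.085],[0,0,0.06,0,0.085],[0,0,0.06,0,0.085],[0,0,0.03,0,0.085],[0,0,0.02,0,0.085]]' && python3 -m jog '[[0,0,0.015,0,0.085],[0,0,0.008,0,0.085],[0,0,0,0,0.085],[0,0,0,0,0],[0,0,0,0,0]]' && python3 -m jog '[[0,0,0,0,0],[0,0,0,0,0],[0,0,0,0,0],[0,0,0,0,0],[0,0,0,0,0]]'
python3 - <<'E'
from lib import *
t=np.load('w3.npz');p,d,K,E=t['p'],t['d'],t['K'],t['E']
H=cv2.cvtColor(p,cv2.COLOR_RGB2HSV)
bt=box((H[...,1]>100)&(H[...,0]>100)&(H[...,0]<125),.012,K,E); print('tray w3',bt)
t=np.load('w1.npz')
p,d=arm.grab_frame('top');t=np.load('top.npz');K,E=t['K'],t['E']
H=cv2.cvtColor(p,cv2.COLOR_RGB2HSV);bt=box((H[...,1]>80)&(H[...,0]>100)&(H[...,0]<125),.012,K,E); print('tray top',bt)
print(delta(.650,.116,.1,99.6))
E
```

```text
time_s: 23.95
tool_pos: [0.4408, -0.0949, 0.031]
orientation: [-2.13, -2.307, 0.003]
contact_force: [-0.2, -0.5, -0.3]
width: 0.994
grip_force: 0.0
time_s: 24.58
tool_pos: [0.442, -0.0947, 0.0102]
orientation: [2.129, 2.309, 0.001]
contact_force: [1.0, 0.1, -0.1]
width: 0.595
grip_force: 0.0
time_s: 25.2
tool_pos: [0.4418, -0.0947, 0.0102]
orientation: [2.13, 2.309, 0.001]
contact_force: [-1.5, 0.9, 7.8]
width: 0.266
grip_force: 58.9
tray w3 {'c': [649.7, 116.1], 'L': 122.5, 'S': 53.4, 'ang': 9.6, 'px': [447.0, 132.0], 'n': 5268}
tray top {'c': [650.8, 114.4], 'L': 123.0, 'S': 49.0, 'ang': 9.6, 'px': [213.0, 138.0], 'n': 750}
{'shift': [193.3, 224.5, -89.5], 'th0': np.float64(4.6), 'tilt': np.float64(0.05), 'pos': [0.4419, -0.0947, 0.0102], 'turn': np.float64(85.0)}
```

```bash
python3 -m jog '[[0,0,-0.02,0,0],[0,0,-0.05,0,0],[0,0,-0.05,0,0],[0,0,-0.03,0,0],[0,0,0,0,0]]' && python3 -m jog '[[0.0193,0.0224,0,0,0],[0.0193,0.0224,0,0,0],[0.0193,0.0224,0,0,0],[0.0193,0.0224,0,0,0],[0.0193,0.0224,0,0,0]]' && python3 -m jog '[[0.0193,0.0224,0,0,0],[0.0193,0.0224,0,0,0],[0.0193,0.0224,0,0,0],[0.0193,0.0224,0,0,0],[0.0193,0.0224,0,0,0]]' && python3 -m jog '[[0,0,0,9.4,0],[0,0,0,9.4,0],[0,0,0,9.4,0],[0,0,0,9.4,0],[0,0,0,9.4,0]]' && python3 -m jog '[[0,0,0,9.4,0],[0,0,0,9.4,0],[0,0,0,9.4,0],[0,0,0,9.8,0],[0,0,0,0,0]]' && python3 -m jog '[[0,0,0,0,0]]';  python3 - <<'E'
from lib import *
print(delta(.650,.1155,.0152,99.6)); p,d,K,E=wrist('w7')
E
```

```text
time_s: 25.88
tool_pos: [0.443, -0.0946, 0.1613]
orientation: [2.128, 2.308, 0.006]
contact_force: [1.0, 0.8, -0.9]
width: 0.271
grip_force: 59.7
time_s: 26.5
tool_pos: [0.5457, 0.0124, 0.1577]
orientation: [-2.127, -2.309, 0.003]
contact_force: [0.1, -0.5, -1.0]
width: 0.267
grip_force: 59.6
time_s: 27.12
tool_pos: [0.6492, 0.1177, 0.1568]
orientation: [-2.127, -2.309, 0.004]
contact_force: [-0.9, -0.6, -0.3]
width: 0.268
grip_force: 59.6
time_s: 27.75
tool_pos: [0.6486, 0.1169, 0.1568]
orientation: [-2.876, -1.262, 0.005]
contact_force: [-0.6, 0.3, -1.7]
width: 0.27
grip_force: 59.6
time_s: 28.38
tool_pos: [0.6487, 0.1167, 0.1569]
orientation: [3.129, 0.268, -0.005]
contact_force: [-0.1, -0.6, -0.9]
width: 0.273
grip_force: 59.6
time_s: 28.5
tool_pos: [0.649, 0.1161, 0.1583]
orientation: [3.13, 0.27, -0.003]
contact_force: [0.3, -1.0, -1.0]
width: 0.27
grip_force: 59.6
{'shift': [1.1, 0.7, 143.1], 'th0': np.float64(-80.1), 'tilt': np.float64(0.1), 'pos': [0.649, 0.1161, 0.1583], 'turn': np.float64(0.3)}
```

View pics/w7.png

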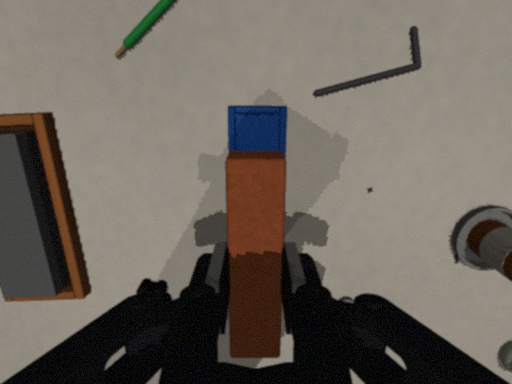

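The picture shows the burr stone held in line with the tray: stone columns 227–285, tray columns 228–287. Lowering.

```bash
python3 -m jog '[[0.001,0.0005,0.04,0.2,0],[0,0,0.05,0,0],[0,0,0.03,0,0],[0,0,0.008,0,0],[0,0,0,0,0]]' && python3 -m jog '[[0,0,0.004,0,0],[0,0,0.004,0,0],[0,0,0.003,0,0],[0,0,0.002,0,0],[0,0,0,0,0]]' && python3 -m jog '[[0,0,0.001,0,0],[0,0,0,0,0]]'
```

```text
time_s: 29.18
tool_pos: [0.6507, 0.1152, 0.0322]
orientation: [-3.131, -0.259, -0.001]
contact_force: [0.2, -0.8, -0.5]
width: 0.274
grip_force: 59.6
time_s: 29.8
tool_pos: [0.6503, 0.1154, 0.0186]
orientation: [3.131, 0.259, -0.0]
contact_force: [0.3, -0.6, -2.0]
width: 0.271
grip_force: 59.6
time_s: 30.05
tool_pos: [0.6503, 0.1154, 0.0177]
orientation: [-3.131, -0.258, 0.0]
contact_force: [0.2, 0.6, -0.8]
width: 0.27
grip_force: 59.6
```

```bash
python3 -m jog '[[0,0,0.001,0,0],[0,0,0.001,0,0],[0,0,0,0,0]]' && python3 -m jog '[[0,0,0.0005,0,0],[0,0,0,0,0]]' && python3 -m jog '[[0,0,0.0005,0,0],[0,0,0,0,0]]'
```

```text
time_s: 30.42
tool_pos: [0.6502, 0.1154, 0.0155]
orientation: [3.131, 0.259, -0.0]
contact_force: [-0.6, 0.1, -0.9]
width: 0.27
grip_force: 59.6
time_s: 30.68
tool_pos: [0.6503, 0.1154, 0.0154]
orientation: [-3.131, -0.259, -0.0]
contact_force: [-0.7, -0.6, 1.4]
width: 0.27
grip_force: 59.8
time_s: 30.92
tool_pos: [0.6504, 0.1154, 0.0154]
orientation: [-3.13, -0.258, -0.0]
contact_force: [-3.1, 0.3, 6.1]
width: 0.27
grip_force: 60.4
```

```bash
python3 -m jog '[[0,0,0,0,0.085],[0,0,0,0,0.085],[0,0,0,0,0.085],[0,0,0,0,0.085],[0,0,0,0,0.085]]' && python3 -m jog '[[0,0,-0.02,0,0.085],[0,0,-0.05,0,0.085],[0,0,-0.06,0,0.085],[0,0,-0.06,0,0.085],[0,0,-0.05,0,0.085]]' && python3 -m jog '[[0,0,0,0,0.085],[0,0,0,0,0.085]]'
python3 - <<'E'
from lib import *
p,d,K,E=wrist('w8'); W=world(d,K,E);z=W[...,2];H=cv2.cvtColor(p,cv2.COLOR_RGB2HSV)
near=(abs(W[...,0]-.65)<.09)&(abs(W[...,1]-.115)<.06)
m=near&(z>.018)&(H[...,0]<25)&(H[...,1]>90)
print('burr',box(m,.025,K,E),np.median(z[m])); print('tray',box(near&(H[...,0]>100)&(H[...,0]<125)&(H[...,1]>100)|m,.012,K,E))
E
python3 -m jog '[[-0.0278,0.0296,0,0,0.085],[-0.0278,0.0296,0,0,0.085],[-0.0278,0.0296,0,0,0.085],[-0.0278,0.0296,0,0,0.085],[-0.0278,0.0296,0,0,0.085]]' && python3 -m jog '[[-0.0278,0.0296,0,0,0.085],[-0.0278,0.0296,0,0,0.085],[-0.0278,0.0296,0,0,0.085],[-0.0278,0.0296,0,0,0.085],[-0.0278,0.0296,0,0,0.085]]' && python3 -m jog '[[-0.0278,0.0296,0,0,0.085],[-0.0278,0.0296,0,0,0.085],[0,0,0,6.7,0.085],[0,0,0,6.7,0.085],[0,0,0,0,0.085]]' && python3 -m jog '[[0,0,0,0,0.085]]'
python3 - <<'E'
from lib import *
p,d,K,E=wrist('w9'); W=world(d,K,E);z=W[...,2]
near=(abs(W[...,0]-.379)<.12)&(abs(W[...,1]+.288)<.09)
bar=near&(z>.012)&(z<.03)&(W[...,0]<.352); dial=near&(z>.015)&(z<.03)&(abs(W[...,0]-.379)<.0225)&(abs(W[...,1]+.289)<.03)
bb=box(bar,.018,K,E);print('bar',bb); bd=box(dial,.022,K,E);print('dial',bd)
c=(W[dial|bar]); print(np.median(z[dial]),np.median(z[bar]))
print(delta(bd['c'][0]/1000,bd['c'][1]/1000,.01,bb['ang']))
E
```

```text
time_s: 31.55
tool_pos: [0.6503, 0.1154, 0.0147]
orientation: [-3.131, -0.258, -0.0]
contact_force: [-0.4, -0.7, -0.3]
width: 0.993
grip_force: 0.0
time_s: 32.17
tool_pos: [0.6505, 0.1146, 0.2588]
orientation: [-3.131, -0.257, -0.004]
contact_force: [1.1, 1.6, -0.3]
width: 0.998
grip_force: 0.0
time_s: 32.42
tool_pos: [0.65, 0.1154, 0.255]
orientation: [-3.13, -0.258, -0.0]
contact_force: [-0.6, -0.2, -0.2]
width: 0.991
grip_force: 0.0
burr {'c': [651.4, 114.2], 'L': 99.6, 'S': 23.4, 'ang': 9.0, 'px': [255.0, 156.0], 'n': 1872} 0.2754824851204844
tray {'c': [650.4, 113.8], 'L': 121.6, 'S': 48.6, 'ang': 9.6, 'px': [256.0, 153.0], 'n': 4119}
time_s: 33.1
tool_pos: [0.5358, -0.0542, 0.2535]
orientation: [3.131, 0.258, -0.004]
contact_force: [1.0, -0.8, 0.1]
width: 0.995
grip_force: 0.0
time_s: 33.72
tool_pos: [0.4231, -0.2226, 0.2538]
orientation: [-3.13, -0.259, 0.003]
contact_force: [1.2, -0.8, 0.4]
width: 0.994
grip_force: 0.0
time_s: 34.35
tool_pos: [0.3789, -0.2893, 0.2539]
orientation: [-3.14, 0.108, 0.003]
contact_force: [-0.0, 0.1, -0.1]
width: 0.995
grip_force: 0.0
time_s: 34.48
tool_pos: [0.3792, -0.2894, 0.2542]
orientation: [-3.14, 0.105, 0.002]
contact_force: [-0.4, -0.6, -0.4]
width: 0.994
grip_force: 0.0
bar {'c': [337.0, -290.2], 'L': 109.3, 'S': 32.4, 'ang': 84.5, 'px': [257.0, 196.0], 'n': 1547}
dial {'c': [378.3, -294.2], 'L': 41.6, 'S': 41.4, 'ang': -39.1, 'px': [258.0, 159.0], 'n': 1059}
0.02370185319010682 0.01922319159234947
{'shift': [-0.6, 4.9, 244.4], 'th0': np.float64(-93.8), 'tilt': np.float64(0.04), 'pos': [0.3794, -0.2894, 0.2544], 'turn': np.float64(1.7)}
```

View pics/w9.png

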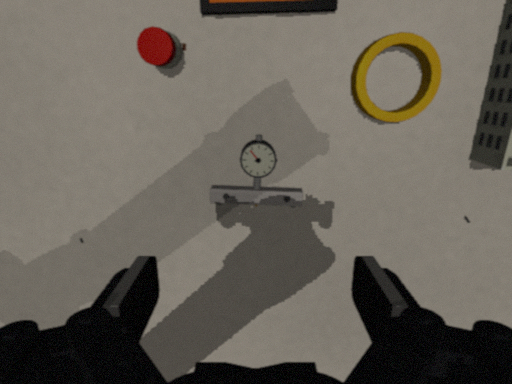

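The gauge's dial is at (258,159) with its bar at (257,196). After allowing for the wrist camera's steady 1.6 mm bias along tool y, seen on the released stones, the dial centre is about (0.3785, −0.2925), and the bar runs at about 84.7°. The bar-back check gives dial x = 0.3786, which agrees.

```bash
python3 -m jog '[[-0.0008,0.0033,0.05,1.5,0.085],[0,0,0.06,0,0.085],[0,0,0.06,0,0.085],[0,0,0.03,0,0.085],[0,0,0.02,0,0.085]]' && python3 -m jog '[[0,0,0.015,0,0.085],[0,0,0.009,0,0.085],[0,0,0,0,0.085],[0,0,0,0,0],[0,0,0,0,0]]' && python3 -m jog '[[0,0,0,0,0],[0,0,0,0,0],[0,0,0,0,0],[0,0,0,0,0],[0,0,0,0,0]]'
python3 - <<'E'
from lib import *
print(delta(.605,-.3145,.1))
E
```

```text
time_s: 35.15
tool_pos: [0.3778, -0.2924, 0.033]
orientation: [-3.137, 0.147, 0.003]
contact_force: [0.3, -0.2, -0.1]
width: 0.996
grip_force: 0.0
time_s: 35.78
tool_pos: [0.3789, -0.2931, 0.0112]
orientation: [3.138, -0.149, 0.001]
contact_force: [0.3, 0.2, 0.4]
width: 0.6
grip_force: 0.0
time_s: 36.4
tool_pos: [0.3788, -0.2929, 0.0115]
orientation: [-3.137, 0.15, -0.002]
contact_force: [-2.2, 2.5, 10.6]
width: 0.462
grip_force: 58.9
{'shift': [227.3, -0.1, -88.2], 'th0': np.float64(-95.5), 'tilt': np.float64(0.09), 'pos': [0.3788, -0.2929, 0.0115]}
```

```bash
python3 -m jog '[[0,0,-0.01,0,0],[0,0,-0.03,0,0],[0,0,-0.05,0,0],[0,0,-0.05,0,0],[0,0,-0.03,0,0]]' && python3 -m jog '[[0.03,0,0,0,0],[0.03,0,0,0,0],[0.03,0,0,0,0],[0.03,0,0,0,0],[0.03,0,0,0,0]]' && python3 -m jog '[[0,0,0,0,0],[0,0,0,0,0],[0,0,0,0,0]]'
python3 - <<'E'
from lib import *
p,d,K,E=wrist('w10'); W=world(d,K,E);z=W[...,2];H=cv2.cvtColor(p,cv2.COLOR_RGB2HSV)
near=(z<.05)&(abs(W[...,0]-.59)<.1)&(abs(W[...,1]+.31)<.1)
org=near&(H[...,1]>150)&(H[...,0]<30); pad=near&((H[...,2]<60)&(z>.006)|org)
print('T',box(org,.005,K,E)); print('pad',box(pad,.012,K,E))
print('zs',np.median(z[org]))
print(delta(.605,-.3145,.0165))
t=np.load('top.npz');p,d,K,E=t['p'],t['d'],t['K'],t['E'];H=cv2.cvtColor(p,cv2.COLOR_RGB2HSV);W=world(d,K,E)
org=(H[...,1]>150)&(H[...,0]<30)&(abs(W[...,0]-.59)<.07)&(abs(W[...,1]+.315)<.08)
# slots in the top view: bar slot and dial slot
P=W[org]
for a,b in ((.53,.565),(.60,.64)):
    q=P[(P[:,0]>a)&(P[:,0]<b)]; print(a,q[:,1].min(),q[:,1].max(),q[:,1].mean())
print(P[:,0].min(),P[:,0].max())
E
```

```text
time_s: 37.02
tool_pos: [0.3785, -0.2933, 0.1829]
orientation: [3.138, -0.15, 0.002]
contact_force: [0.2, -0.4, -2.8]
width: 0.458
grip_force: 61.0
time_s: 37.65
tool_pos: [0.5283, -0.307, 0.1808]
orientation: [-3.138, 0.15, 0.001]
contact_force: [-0.3, -0.1, -2.2]
width: 0.458
grip_force: 61.1
time_s: 38.02
tool_pos: [0.5266, -0.3073, 0.1808]
orientation: [-3.138, 0.152, 0.001]
contact_force: [0.8, 0.0, -2.8]
width: 0.46
grip_force: 61.1
T {'c': [587.7, -317.0], 'L': 126.4, 'S': 101.9, 'ang': 87.2, 'px': [258.0, 113.0], 'n': 9534}
pad {'c': [588.2, -316.7], 'L': 138.9, 'S': 116.6, 'ang': 87.5, 'px': [258.0, 100.0], 'n': 20543}
zs 0.006445707312064828
{'shift': [78.5, -0.2, 164.3], 'th0': np.float64(-95.5), 'tilt': np.float64(0.03), 'pos': [0.5268, -0.3073, 0.1808]}
0.53 -0.3746514456859465 -0.2530681307517151 -0.3162888746350306
0.6 -0.3446450306493072 -0.28932269682440315 -0.31732354081139147
0.5386964829701392 0.6395592413293185
```

View pics/w10.png

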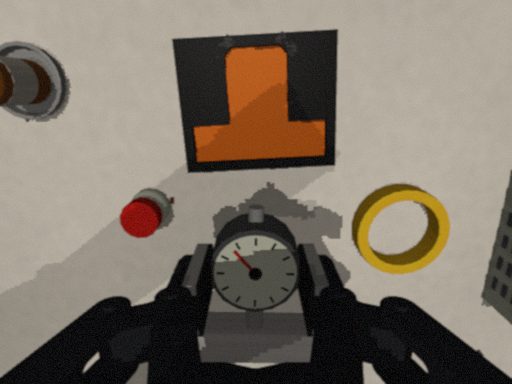

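The picture shows the gauge held face up and level at (256,270), and the pad with its T-slot at (258,100), the dial end facing away as needed. The jar is at (141,215), untouched.

```bash
python3 -m jog '[[0.02,0,0,-3,0],[0.02,0,0,0,0],[0.02,0,0,0,0],[0.0165,0,0,0,0],[0,0,0,0,0]]' && python3 -m jog '[[0,0,0,0,0],[0,0,0,0,0]]'
python3 - <<'E'
from lib import *
print(delta(.6043,-.3157,.0165,87.5))
t=np.load('w10.npz');d,K,E=t['d'],t['K'],t['E'];z=world(d,K,E)[...,2]
print('dial',np.median(z[290:300,235:245]),'far',np.median(z[243:247,240:272]),'bar',np.median(z[335:350,215:300]))
E
```

```text
time_s: 38.7
tool_pos: [0.6047, -0.3112, 0.1805]
orientation: [3.141, -0.066, -0.0]
contact_force: [-0.3, -0.1, -3.0]
width: 0.459
grip_force: 61.1
time_s: 38.95
tool_pos: [0.6032, -0.3118, 0.1808]
orientation: [-3.141, 0.069, 0.0]
contact_force: [0.2, 0.3, -3.2]
width: 0.46
grip_force: 61.1
{'shift': [1.3, 3.9, 164.3], 'th0': np.float64(-92.5), 'tilt': np.float64(0.02), 'pos': [0.6032, -0.3118, 0.1808], 'turn': np.float64(-0.0)}
dial 0.19276617814134994 far 0.1928610195015317 bar 0.18809823275132675
```

```bash
python3 -m jog '[[0.0013,0.0037,0.04,0,0],[0,0,0.05,0,0],[0,0,0.04,0,0],[0,0,0.015,0,0],[0,0,0,0,0]]' && python3 -m jog '[[0,0,0.005,0,0],[0,0,0.004,0,0],[0,0,0.003,0,0],[0,0,0.003,0,0],[0,0,0,0,0]]' && python3 -m jog '[[0,0,0.001,0,0],[0,0,0,0,0]]' && python3 -m jog '[[0,0,0.001,0,0],[0,0,0,0,0]]'
```

```text
time_s: 39.58
tool_pos: [0.6049, -0.3154, 0.0356]
orientation: [-3.141, 0.068, 0.001]
contact_force: [-0.5, 0.2, -2.7]
width: 0.459
grip_force: 61.1
time_s: 40.2
tool_pos: [0.6052, -0.3152, 0.0205]
orientation: [-3.141, 0.067, 0.001]
contact_force: [0.2, 0.8, -1.6]
width: 0.458
grip_force: 61.1
time_s: 40.45
tool_pos: [0.6053, -0.3153, 0.0197]
orientation: [-3.141, 0.067, 0.0]
contact_force: [-0.8, -0.2, -1.6]
width: 0.456
grip_force: 61.1
time_s: 40.7
tool_pos: [0.6052, -0.3153, 0.0186]
orientation: [-3.141, 0.068, 0.0]
contact_force: [-0.5, -0.2, -2.6]
width: 0.459
grip_force: 61.1
```

```bash
python3 -m jog '[[0,0,0.001,0,0],[0,0,0,0,0]]' && python3 -m jog '[[0,0,0.001,0,0],[0,0,0,0,0]]' && python3 -m jog '[[0,0,0.0007,0,0],[0,0,0,0,0]]'
```

```text
time_s: 40.95
tool_pos: [0.6052, -0.3153, 0.0176]
orientation: [-3.141, 0.067, 0.0]
contact_force: [-0.7, -0.3, -2.2]
width: 0.457
grip_force: 61.1
time_s: 41.2
tool_pos: [0.6054, -0.3154, 0.0168]
orientation: [3.141, -0.067, 0.0]
contact_force: [0.6, -0.7, -1.3]
width: 0.459
grip_force: 61.3
time_s: 41.45
tool_pos: [0.6054, -0.3154, 0.0167]
orientation: [-3.141, 0.067, -0.001]
contact_force: [-1.3, 1.9, 4.5]
width: 0.458
grip_force: 61.8
```

```bash
python3 -m jog '[[0,0,0,0,0.085],[0,0,0,0,0.085],[0,0,0,0,0.085],[0,0,0,0,0.085],[0,0,0,0,0.085]]' && python3 -m jog '[[0,0,-0.02,0,0.085],[0,0,-0.05,0,0.085],[0,0,-0.06,0,0.085],[0,0,-0.06,0,0.085],[0,0,-0.05,0,0.085]]' && python3 -m jog '[[-0.04,0,0,0,0.085],[-0.04,0,0,0,0.085],[-0.03,0,0,0,0.085],[0,0,0,0,0.085],[0,0,0,0,0.085]]'
python3 - <<'E'
from lib import *
p,d,K,E=wrist('w11'); W=world(d,K,E);z=W[...,2];X,Y=W[...,0],W[...,1]
near=(abs(X-.59)<.08)&(abs(Y+.315)<.08)
print('dial',box(near&(z>.022)&(z<.035)&(X>.57),.027,K,E),'bar',box(near&(z>.018)&(z<.035)&(X<.577),.023,K,E))
m=near&(X>.59)&(abs(X-.605)<.012)&(abs(Y+.315)<.012);print('dial z',np.median(z[m]),'bar z',[np.median(z[near&(abs(X-.559)<.005)&(abs(Y+.313-o)<.01)]) for o in (-.04,0,.04)])
p2,d2=arm.grab_frame('top');t=np.load('top.npz');K,E=t['K'],t['E'];W=world(d2,K,E);z=W[...,2];X,Y=W[...,0],W[...,1];H=cv2.cvtColor(p2,cv2.COLOR_RGB2HSV)
S,V=H[...,1],H[...,2]
n=lambda x,y,r:(abs(X-x)<r)&(abs(Y-y)<r)
print('knob',box(n(.508,.196,.03)&(V<70),.018,K,E)); print('jar',box(n(.502,-.199,.03)&(z>.036)&(z<.06),.044,K,E))
print('burr',box(n(.65,.115,.08)&(H[...,0]<25)&(S>90),.025,K,E),np.median(z[n(.65,.115,.015)&(H[...,0]<25)]))
print('oil',box(n(.579,.319,.11)&(z>.025)&(z<.05),.033,K,E),np.median(z[n(.579,.319,.02)]))
cv2.imwrite('pics/end.png',np.vstack([np.hstack([p[:200,100:400],p2[90:290,90:390]])])[:,:,::-1])
E
```

```text
time_s: 42.08
tool_pos: [0.6053, -0.3153, 0.0159]
orientation: [3.141, -0.067, -0.0]
contact_force: [0.6, 0.1, -0.6]
width: 0.999
grip_force: 0.0
time_s: 42.7
tool_pos: [0.6051, -0.316, 0.2602]
orientation: [3.14, -0.069, 0.004]
contact_force: [0.4, -0.1, 0.2]
width: 0.997
grip_force: 0.0
time_s: 43.32
tool_pos: [0.4963, -0.3105, 0.2569]
orientation: [-3.141, 0.067, -0.003]
contact_force: [-0.1, -0.1, -0.8]
width: 0.993
grip_force: 0.0
dial {'c': [604.5, -316.8], 'L': 41.1, 'S': 40.9, 'ang': -38.3, 'px': [256.0, 56.0], 'n': 1367} bar {'c': [561.4, -314.6], 'L': 109.7, 'S': 30.2, 'ang': 87.6, 'px': [255.0, 102.0], 'n': 1829}
dial z 0.028871602360153997 bar z [np.float64(0.02443390363374051), np.float64(0.02436734742299117), np.float64(0.02420843072644505)]
knob {'c': [510.1, 191.6], 'L': 30.8, 'S': 20.0, 'ang': 16.6, 'px': [186.0, 188.0], 'n': 32}
jar {'c': [502.0, -198.7], 'L': 32.8, 'S': 32.6, 'ang': -1.1, 'px': [327.0, 189.0], 'n': 131}
burr {'c': [652.1, 115.0], 'L': 100.4, 'S': 24.3, 'ang': 9.1, 'px': [212.0, 137.0], 'n': 304} 0.02404796806068763
oil {'c': [580.1, 319.4], 'L': 150.5, 'S': 51.9, 'ang': 12.3, 'px': [138.0, 163.0], 'n': 995} 0.03284644576651953
```

View pics/end.png

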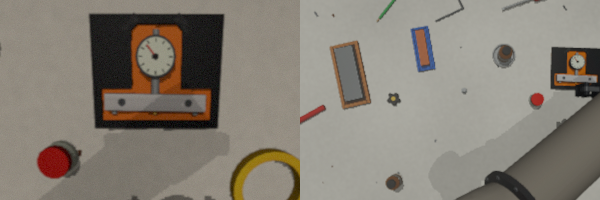

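The picture shows every tool seated: the gauge in the T-slot at (155,65), then the oilstone, burr stone and bottle in their holders in the right half. The knob and jar have not moved. All measured centres and heights are within tolerance, so I'm handing in.

```bash
python3 -c "
from rig import arm
print(arm.job_done())"
```

```text
the job is handed in; nothing more can be done
None
```

All four tools are in their own holders, each lowered until it touched the floor, released and measured within tolerance, with the knob and jar left alone; the job is handed in at about 43 s, though the hand-in returned no verdict.

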